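# Tilt a chocolate mould to the gauge mark and hold it

### The arm

A 7-joint arm with a two-finger parallel gripper is mounted at the origin on the work surface. World frame = base frame: x ahead of the robot, y to its left, z up, the work surface at z = 0. Lengths are in m, angles in rad, forces in N, time in s.
With the tool pointing down it reaches from about 0.4 to 0.85 m from the base axis. Payload 10.4 kg.
Tool frame: the origin (TCP) lies at the very end of the fingers, on their centre line; the grasp point (between the pads) lies 19 mm behind it; x points along the fingers, y is the direction in which the jaws open and shut, and the axes are right-handed (so a half turn about x gives the same grasp; the last joint's range is limited). The gripper opens to 85 mm and grips with 20 to 120 N. Pads are 22 mm wide; open, the fingers measure 114 mm over their backs; the gripper's body (76 mm by 85 mm) begins 54 mm behind the grasp point. The pads swing forward as they close: fully open they stand 13 mm farther back than shut.
Start: joints at [1.089, 0.332, -0.065, 1.46, 0.022, 1.35, -0.088], TCP at [0.277, -0.56, 0.231] pointing down, gripper open.
Joint ranges: [-2.6, 2.6], [-0.5, 2.12], [-1.47, 1.34], [0.16, 2.42], [-1.27, 4.41], [0.06, 2.06], [-2.6, 2.6]. Speed limits (rad/s): [2.22, 2.22, 2.79, 2.79, 3.14, 3.14, 3.14].

### API

Orientations are given as a unit quaternion [x, y, z, w].
In Python, from workcell import monitor, camera, ticket, regions_of gives the robot as it stands.
- The arm moves only by the tool step_arm, never from a script. Its argument "increments" is a list of rows, each a list of 5 numbers: the finger opening in m, from 0 to 0.0854, then the shift along the world's x, y, z in m, then the turn about the world's z in rad. A call has 1 to 12 rows; each row shifts and turns the commanded pose from where the row before left it; what a row does not reach is not made up. A row lasts 1/12 s, in which the tool goes at most 41.7 mm and 7.16 degrees, less where a joint would pass 70% of its speed; a pose out of reach is approached as far as the arm can. A call with a gripper value outside its range is refused whole. The fingers move at their own pace and stop on an object; "force" is the grip in N (left out, the last holds). Time passes only in rows, so rows that do not move let the fingers close. It gives the time, the measured TCP pose, the force and the opening at its end, in the units of the state.
- monitor.get_obs(): the state, without advancing time (a new reading comes with each control period).
- camera(name): name is "side" or "top" or "wrist"; returns a dict with "color" (384x512x3 uint8, red, green, blue), "range_z" (384x512 float32, m along the optical axis (not along the pixel's ray), 0 where there is no reading), "fx", "fy", "cx", "cy" (pixels), "cam_to_world" (4x4, takes a point from camera to world coordinates). Camera axes: x right, y up, looking along -z (the intrinsics and any distortion apply to the point x, -y, -z); pixel columns grow to the right and rows downward; lengths in m; the calibration is good to about 2 mm. The wrist camera is an equidistant fisheye: a pixel r from the principal point sees the ray r / f radians off the axis. A picture is of the moment at which its call begins.
- ticket.hand_in(): hands the job in, once; it reports no verdict.
Trained networks look in a picture, given as the dict that the camera call returned (one of the last four; its "shot" number tells which), for a name from the list of things; names that differ only in an ending like _2 or _b are one class to them, and where a whole thing is asked for, a point or a joint stands for the part that bears it (a point fixed in the world has none). Each returns a list of dicts, best first, with "p" (0 to 1); they miss things now and then, are a little off and sometimes report something else, mostly with a low value. They report only what shows in the picture. A call takes as long as a camera call.
- regions_of(picture, query): "region" (384x512 bool, what is visible of it) and "centre" ([row, column] in pixels, amid what is visible of it).
The state is a dict: "clock": time; "joint_pos": joint angles; "joint_velocities": joint speeds; "tau": joint torques, N m; "position": TCP position; "ee_rot": TCP orientation; "ft_force": force on the tool from outside, world axes, zero at the start; "torque": the same for the moment, N m; "grip_width": opening from 0.0 (shut) to 1.0 (fully open).
Only numpy, scipy, OpenCV 4.12 (cv2) and the standard library are available. Lean on these libraries where they do the work, as an engineer would, in place of code of your own. Each camera call takes 0.05 s, during which the arm holds its last target. There are 200 camera calls.

### The job

The bonbon mould has to set at a slant for two-tone shells: lift the angle gauge out of its wooden block and slide its blade fully home into the blue slot on the mould cradle, dial still facing away from the robot, and let go of it. Then press down on the orange pad with the fingers to rock the cradle on its bar until the gauge's swinging pointer settles with its tip on the red mark. Finish holding it there, still pressing the pad; do not touch the red mark, tip the gauge over or push the amber jar, the nozzle or the white cup about.

Things in the scene. Friction and masses are not known exactly. Their poses are not given: they have to be found in the camera images.
- stand: Fixed aluminium stand; origin: centre of its underside, on the table; y runs along the cradle's length. A half-round steel bar (radius 8 mm, along x) at y = -30 and a rubber-topped rest post at y = +135 both have their tops at z = 60; cheeks at the bar's ends (x = +-82) rise to z = 67.
- cradle: Loose wooden board, 148 mm (x) x 325 (y) x 8, 0.5 to 0.85 kg, carrying a brown mould (y -112 to 60, top at z = 30). Origin: underside, 60 straight above the stand's at rest. It lies level on bar and post; ribs straddle the bar (4 play). Pressing its -y end rocks it on the bar; let go, it falls back. Blue slot holder at its +y end: 36 (x) x 96 (y), centre y = 117, z 8 to 38.
- slot_floor (a point): Centre of the floor of the slot in the blue holder on the cradle; axes as the cradle's. The slot measures 12 (x) x 80 (y), 30 mm deep.
- press_pad: Orange plastic press pad at the cradle's -y end, 60 (x) x 36 (y) x 12 mm, fixed to the board, its centre 109 in -y from the bar. Origin: centre of its underside. To press it down takes about 3 to 7 N, and it sinks about 1.1 mm per 0.01 rad of rocking, up to 0.35 rad.
- pad_top (a point): Centre of the press pad's top face; rides with the cradle, axes as the cradle's.
- park_block: Fixed dark wooden block, 60 (x) x 110 (y) x 42 mm tall, with a slot 12 x 80, 30 deep (floor at z = 12), in which the gauge stands at first. Origin: centre of its underside.
- gauge: Loose flat angle gauge, upright, 0.18 kg. Origin: centre of its bottom edge; z up, +x the dial's face normal. Steel blade 9 mm thick (x), 76 wide (y), z 0 to 36; white dial plate 8 thick, 110 wide, z 35 to 124; black grip tab 12 thick (x), 30 wide (y), z 124 to 169: grip its thickness at z 148 to 158. Pointer and mark stand out to x = 9. The dial starts facing +x, as it must in the slot.
- pivot (a point): The pointer's pivot (brass boss) on the dial's face, 112 mm above the gauge's bottom, 6.5 in front of its mid-plane; axes as the gauge's.
- pointer (a joint): Angle (rad) of the black pendulum pointer on the dial, 0 when it points at the gauge's bottom, positive towards the dial's -y side. It hangs by gravity, so it reads the gauge's lean towards -y (the cradle's -y end down). It swings at a little over 2 Hz and takes one to two seconds to settle.
- mark (a joint): Angle (rad) of the red mark on the dial about the same pivot and in the same sense as the pointer; set stiffly somewhere between 0.14 and 0.30 and not to be touched.
- mark_flag: The red mark itself, a tab 8 wide and 12 mm long at the dial's lower rim, 62 to 74 from the pivot. Origin: at the pivot; its -z axis points from the pivot to the tab.
- pointer_tip (a point): Lower tip of the black pointer, 60 mm from the pivot.
- mark_tip (a point): Middle of the red mark's inner edge, 60 mm from the pivot: the pointer's tip is here when it is right on the mark.
- cocoa_jar: Bystander: amber glass jar, 72 across, 110 mm tall. Origin: centre of its underside.
- nozzle: Bystander: small steel piping nozzle, 28 across, 45 mm tall. Origin: centre of its underside.
- cup: Bystander: white cup, 72 across, 85 mm tall. Origin: centre of its underside.

How it is judged:
On the way, in this order (a step that is already met when the one before it is completed fails the run):
1. the gauge stands fully home in the cradle's slot, facing away from the robot, let go, with the cradle still at rest (distance between gauge and slot_floor below 0.008 m and z of gauge in the frame of slot_floor below 0.005 m and angle between the z axis of gauge and the z axis of cradle, either way round below 0.15 rad and x of pivot in the frame of slot_floor above 0 m and contact force between the arm and gauge below 0.1 N and angle between cradle's own z axis and vertical below 0.04 rad), for 0.2 s.
2. the cradle is rocked by pressing the orange pad (angle between cradle's own z axis and vertical above 0.08 rad and contact force between the fingers and press_pad above 0.8 N), for 0.2 s.
At the end, for the whole second after the job is handed in: Fingers press the orange pad (over 0.8 N), the cradle rocked over 0.08 rad on its bar and still; gauge untouched, home in the slot (8 mm, bottom within 5 mm of the floor), dial facing away from the robot; pointer tip within 4 mm of the red mark's middle and not swinging (0.3 rad/s) (all of step 2 and distance between gauge and slot_floor below 0.008 m and z of gauge in the frame of slot_floor below 0.005 m and angle between the z axis of gauge and the z axis of cradle, either way round below 0.15 rad and x of pivot in the frame of slot_floor above 0 m and contact force between the arm and gauge below 0.1 N and distance between pointer_tip and mark_tip below 0.004 m and velocity of joint pointer between -0.3 and 0.3 rad/s and contact force between cradle and stand above 0.5 N and linear speed of cradle below 0.02 m/s and y of cradle in the frame of stand between -0.02 and 0.02 m); the arm keeps its last pose, push and grip.
It fails at once if the robot touches the red mark (contact force between the arm and mark_flag above 0.3 N).
It fails at once if the gauge is tipped over (leans more than 0.8 rad) (angle between gauge's own z axis and vertical above 0.8 rad).
It fails at once if the amber jar, the nozzle or the cup is pushed more than 40 mm (distance of any of cocoa_jar, nozzle, cup from where it was at the start of the episode above 0.04 m).
It also fails if it takes over 61 s, if anything falls off the work surface, if the arm or the gripper's body presses on something with over 40 N, if the wrist force passes 120 N, or if a joint passes its speed limit or range.

## Working session

There is one attempt and no reset: what is moved stays moved. The work goes in short steps, Python scripts to look and compute and a tool call to move; the robot and the scene stay as the last step left them, time stands still between calls to the robot, and variables do not carry over. Pictures are saved under pics/ and viewed, about 8 in all and at most 12, crops included, and the job is handed in when it is done.

Besides the shell and the picture viewer there is one more tool, called after "Request:" by a JSON object that holds its "api" and its "payload". step_arm: Moves the arm, as the interface text tells. Its arguments: {"type":"object","properties":{"increments":{"type":"array"},"force":{"type":"number"}},"required":["increments"]}

```bash
mkdir -p pics; cat > h.py <<'E'
import numpy as np, cv2
from workcell import monitor, camera, ticket, regions_of
def cloud(p):
    z=p["range_z"].astype(float); v,u=np.indices(z.shape)
    P=np.stack([(u-p["cx"])/p["fx"]*z,-(v-p["cy"])/p["fy"]*z,-z,np.ones_like(z)],-1)
    return (P@np.array(p["cam_to_world"]).T)[...,:3]
def find(p,n,C=None):
    C=cloud(p) if C is None else C
    r=regions_of(p,n)
    if not r: return None
    m=r[0]["region"]&(p["range_z"]>0)
    return r[0]["p"],r[0]["centre"],m,C[m]
E
python3 - <<'E'
from h import *
o=monitor.get_obs(); print({k:np.round(v,3).tolist() for k,v in o.items()})
for c in ["side","top"]:
    p=camera(c); cv2.imwrite(f"pics/{c}0.png",p["color"][...,::-1]); C=cloud(p)
    print(c,np.round(p["cam_to_world"],3).tolist(), p["fx"])
    for n in ["stand","cradle","slot_floor","press_pad","park_block","gauge","mark_flag","pointer","cocoa_jar","nozzle","cup"]:
        f=find(p,n,C)
        if f is None or len(f[3])==0: print(n,None);continue
        print(n,round(f[0],2),np.round(f[1]),len(f[3]),"med",np.round(np.median(f[3],0),3),"lo",np.round(np.percentile(f[3],2,axis=0),3),"hi",np.round(np.percentile(f[3],98,axis=0),3))
E
```

```text
{'clock': 0.0, 'joint_pos': [1.089, 0.333, -0.065, 1.461, 0.022, 1.35, -0.089], 'joint_velocities': [0.001, -0.0, -0.0, -0.0, -0.001, -0.0, -0.002], 'tau': [-0.0, -62.545, 0.049, -39.16, 0.016, 0.01, -0.0], 'position': [0.277, -0.56, 0.231], 'ee_rot': [-0.688, -0.161, 0.689, -0.16], 'ft_force': [1.097, 1.095, -0.017], 'torque': [-0.02, 0.021, -0.017], 'grip_width': 0.998}
side [[-0.869, 0.277, -0.411, 0.17], [-0.495, -0.482, 0.722, 0.736], [0.002, 0.831, 0.556, 0.651], [0.0, 0.0, 0.0, 1.0]] 369.5338252321815
stand 0.9 [219. 277.] 1285 med [0.487 0.005 0.008] lo [ 0.433 -0.112  0.001] hi [0.613 0.068 0.063]
cradle 0.71 [189. 275.] 3583 med [ 0.517 -0.042  0.085] lo [ 0.438 -0.23   0.061] hi [0.617 0.077 0.097]
slot_floor 0.68 [192. 275.] 3496 med [ 0.518 -0.042  0.085] lo [ 0.438 -0.227  0.063] hi [0.613 0.076 0.097]
press_pad 0.44 [163. 310.] 92 med [ 0.491 -0.226  0.078] lo [ 0.465 -0.243  0.075] hi [ 0.52 -0.21  0.08]
park_block 0.79 [291. 209.] 1145 med [0.506 0.312 0.036] lo [0.496 0.237 0.002] hi [0.555 0.343 0.043]
gauge 0.84 [256. 202.] 1477 med [0.524 0.294 0.103] lo [0.521 0
[... 1039 characters left out ...]
 [ 0.495 -0.225  0.08 ] lo [ 0.469 -0.244  0.075] hi [ 0.523 -0.206  0.085]
park_block 0.73 [220. 155.] 680 med [0.513 0.268 0.041] lo [0.497 0.23  0.   ] hi [0.556 0.336 0.055]
gauge 0.62 [213. 140.] 506 med [0.525 0.281 0.122] lo [0.522 0.231 0.003] hi [0.542 0.361 0.183]
mark_flag 0.31 [214. 291.] 6960 med [ 0.522 -0.087  0.087] lo [ 0.438 -0.24   0.064] hi [0.612 0.067 0.099]
pointer None
cocoa_jar 0.78 [158. 174.] 829 med [0.672 0.207 0.107] lo [ 0.647  0.18  -0.   ] hi [0.714 0.243 0.113]
nozzle 0.46 [244. 101.] 65 med [0.453 0.413 0.024] lo [0.445 0.407 0.007] hi [0.464 0.421 0.046]
cup 0.74 [236. 415.] 806 med [ 0.468 -0.435  0.045] lo [ 0.434 -0.459  0.   ] hi [ 0.504 -0.388  0.088]
```

```bash
python3 - <<'E'
from h import *
a=cv2.imread("pics/side0.png");b=cv2.imread("pics/top0.png")
v=np.vstack([cv2.resize(a[100:350,100:420],(640,500))[:300*1+200],]) 
t=b[120:290,60:440]
cv2.imwrite("pics/c0.png",np.vstack([cv2.resize(a[110:350,120:420],(700,300*1)),cv2.resize(t,(700,300))]))
A=[]
p=camera("top");C=cloud(p);hsv=cv2.cvtColor(p["color"],cv2.COLOR_RGB2HSV);ok=p["range_z"]>0
def rect(m,n):
    q=C[m][:,:2].astype(np.float32); print(n,len(q),"z",np.round(np.median(C[m][:,2]),4),cv2.minAreaRect(q*1000))
blue=(hsv[...,0]>95)&(hsv[...,0]<130)&(hsv[...,1]>110)&ok
rect(blue&(abs(C[...,2]-.098)<.006),"blue")
f=find(p,"press_pad",C); rect(f[2]&(abs(C[...,2]-.08)<.006),"pad")
f=find(p,"cradle",C); rect(f[2]&(C[...,2]>.062),"cradle")
f=find(p,"gauge",C);m=f[2]
for lo,hi in [(.05,.13),(.14,.175),(.175,.19)]: 
    k=m&(C[...,2]>lo)&(C[...,2]<hi)
    if k.sum()>5: rect(k,f"gauge{lo}")
f=find(p,"park_block",C); rect(f[2]&(abs(C[...,2]-.042)<.005),"park")
p=camera("side");C=cloud(p);f=find(p,"gauge",C);m=f[2]
for lo,hi in [(.05,.13),(.145,.175),(.175,.19)]: 
    k=m&(C[...,2]>lo)&(C[...,2]<hi)
    if k.sum()>5: rect(k,f"sgauge{lo}")
E
```

```text
blue 321 z 0.0983 ((548.8096313476562, 25.664167404174805), (93.98540496826172, 33.86064147949219), 77.80380249023438)
pad 288 z 0.0807 ((495.7400207519531, -225.15907287597656), (34.106563568115234, 58.39478302001953), 77.9156494140625)
cradle 6863 z 0.0874 ((526.06298828125, -86.77421569824219), (325.1664123535156, 148.9452362060547), 77.91769409179688)
gauge0.05 225 z 0.0906 ((524.159423828125, 284.2578430175781), (7.660464286804199, 107.67071533203125), 2.3814637660980225)
gauge0.14 45 z 0.1572 ((523.6068115234375, 292.1100158691406), (8.964576721191406, 64.55902099609375), 6.967245101928711)
gauge0.175 65 z 0.1807 ((527.9124755859375, 286.43707275390625), (11.876327514648438, 30.67485809326172), 0.13236390054225922)
park 476 z 0.0421 ((528.0640258789062, 285.53033447265625), (110.5020980834961, 58.459041595458984), 88.90217590332031)
sgauge0.05 958 z 0.0918 ((523.8671264648438, 287.3876647949219), (111.74351501464844, 8.188322067260742), 86.06803131103516)
sgauge0.145 143 z 0.1593 ((522.32763671875, 290.35089111328125), (29.249374389648438, 9.977753639221191), 68.32852935791016)
sgauge0.175 56 z 0.1791 ((525.651611328125, 290.6826477050781), (9.68557357788086, 25.123676300048828), 0.2179613709449768)
```

View pics/c0.png

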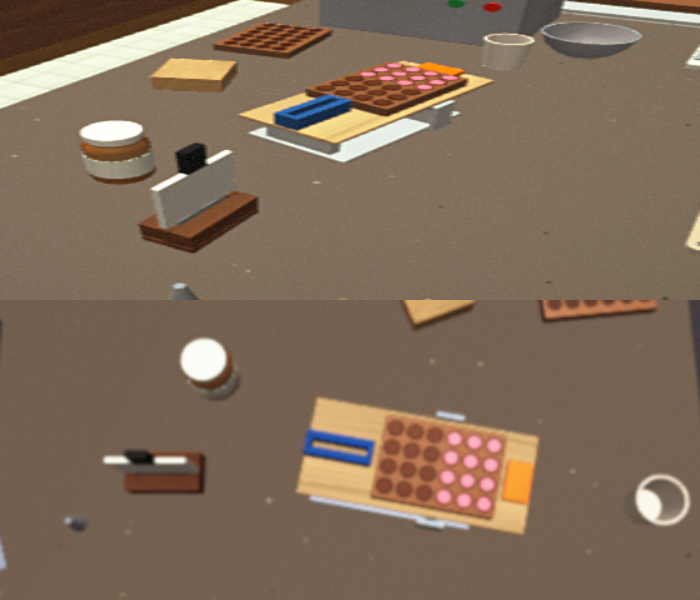

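Request:
{"api": "step_arm", "payload": {"increments": [[0.085,0.018,0.035,0.002,0.09],[0.085,0.018,0.035,0.002,0.09],[0.085,0.018,0.035,0.002,0.09],[0.085,0.018,0.035,0.002,0.09],[0.085,0.018,0.035,0.002,0.09],[0.085,0.018,0.035,0.002,0.09],[0.085,0.018,0.035,0.002,0.09],[0.085,0.018,0.035,0.002,0.09],[0.085,0.018,0.035,0.002,0.09],[0.085,0.018,0.035,0.002,0.09],[0.085,0.018,0.035,0.002,0.09],[0.085,0.018,0.035,0.002,0.09]], "force": 40}}

```text
clock: 2.55
position: [0.4933, -0.1386, 0.2558]
ee_rot: [0.507, 0.493, -0.507, 0.493]
ft_force: [-0.0, -1.0, 0.1]
grip_width: 0.991
```

Request:
{"api": "step_arm", "payload": {"increments": [[0.085,0,0.03,0,0],[0.085,0,0.03,0,0],[0.085,0,0.03,0,0],[0.085,0,0.03,0,0],[0.085,0,0.03,0,0],[0.085,0,0.03,0,0],[0.085,0,0.03,0,0],[0.085,0,0.03,0,0],[0.085,0,0.03,0,0],[0.085,0,0.03,0,0],[0.085,0,0.03,0,0],[0.085,0,0,0,0]]}}

```text
clock: 3.55
position: [0.4913, 0.196, 0.2557]
ee_rot: [0.507, 0.494, -0.505, 0.493]
ft_force: [0.3, 0.1, 0.2]
grip_width: 0.996
```

Request:
{"api": "step_arm", "payload": {"increments": [[0.085,0.012,0.03,0,0.005],[0.085,0.012,0.03,0,0.005],[0.085,0.011,0.031,0,0],[0.085,0,0,-0.01,0],[0.085,0,0,0,0],[0.085,0,0,0,0]]}}

```text
clock: 4.05
position: [0.5276, 0.2801, 0.2448]
ee_rot: [-0.505, -0.495, 0.506, -0.494]
ft_force: [0.2, -0.5, 0.4]
grip_width: 0.992
```

```bash
cat >> h.py <<'E'
def wcloud(p):
    z=p["range_z"].astype(float); v,u=np.indices(z.shape)
    a=(u-p["cx"])/p["fx"]; b=(v-p["cy"])/p["fy"]; t=np.hypot(a,b)+1e-9; s=np.tan(np.minimum(t,1.4))/t
    P=np.stack([a*s*z,-b*s*z,-z,np.ones_like(z)],-1)
    return (P@np.array(p["cam_to_world"]).T)[...,:3]
E
python3 - <<'E'
from h import *
p=camera("wrist");cv2.imwrite("pics/w1.png",p["color"][...,::-1]);C=wcloud(p)
print(np.round(p["cam_to_world"],3).tolist(),monitor.get_obs()["position"])
for n in ["gauge","park_block"]:
    f=find(p,n,C)
    if f is None: print(n,None);continue
    q=f[3];print(n,f[0],f[1],len(q),np.percentile(q,[2,50,98],axis=0).round(3).tolist())
    h=q[:,2].max()
    for lo,hi in [(.035,.05),(.125,.145),(.17,.19)]:
        k=q[(q[:,2]>lo)&(q[:,2]<hi)]
        if len(k)>5: print(lo,len(k),k[:,2].mean(),cv2.minAreaRect((k[:,:2]*1000).astype(np.float32)))
E
```

```text
[[1.0, 0.02, 0.009, 0.53], [-0.022, 0.945, 0.326, 0.365], [-0.002, -0.326, 0.945, 0.388], [0.0, 0.0, 0.0, 1.0]] [0.52795303 0.2795927  0.24542193]
gauge 0.85 [179.4, 256.9] 1477 [[0.523, 0.236, 0.061], [0.529, 0.299, 0.15], [0.536, 0.342, 0.183]]
0.035 6 0.041672613709330175 ((536.879150390625, 270.5546875), (1.4847997426986694, 33.28261947631836), 5.75657320022583)
0.125 630 0.13671723087893925 ((530.1553344726562, 287.875732421875), (13.824953079223633, 109.39231872558594), 0.7100973725318909)
0.17 643 0.18100899300565043 ((528.4011840820312, 288.1001281738281), (29.635845184326172, 11.438843727111816), 88.80756378173828)
park_block 0.66 [154.5, 259.9] 3264 [[0.5, 0.238, 0.028], [0.535, 0.297, 0.043], [0.557, 0.342, 0.044]]
0.035 3173 0.04274475032881264 ((528.0253295898438, 288.21856689453125), (108.59514617919922, 59.79291534423828), 88.65131378173828)
0.125 10 0.1325360777444684 ((532.1432495117188, 294.913818359375), (5.681857109069824, 22.05196189880371), 39.16106414794922)
```

View pics/w1.png

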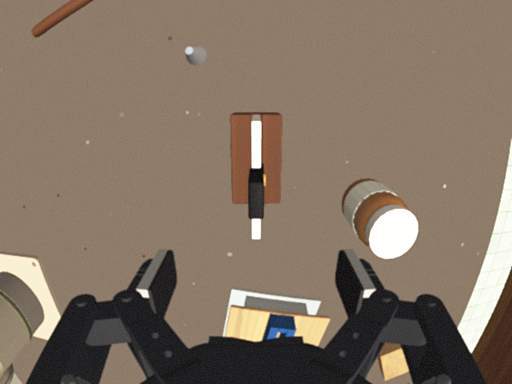

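Request:
{"api": "step_arm", "payload": {"increments": [[0.085,0,0.008,-0.02,0],[0.085,0,0,-0.02,0],[0.085,0,0,-0.02,0],[0.085,0,0,-0.02,0],[0.085,0,0,-0.018,0],[0.085,0,0,0,0],[0,0,0,0,0],[0,0,0,0,0],[0,0,0,0,0],[0,0,0,0,0],[0,0,0,0,0],[0,0,0,0,0]]}}

```text
clock: 5.2
position: [0.528, 0.2887, 0.1479]
ee_rot: [0.506, 0.494, -0.505, 0.495]
ft_force: [-1.1, -0.5, 3.4]
grip_width: 0.134
```

Request:
{"api": "step_arm", "payload": {"increments": [[0,0,0,0.01,0],[0,0,0,0.015,0],[0,0,0,0.015,0],[0,0,0,0.015,0],[0,0,0,0.015,0],[0,0,0,0.02,0],[0,0,0,0.02,0],[0,0,0,0.02,0],[0,0,0,0,0],[0,0,0,0,0]]}}

```text
clock: 6.03
position: [0.528, 0.289, 0.2784]
ee_rot: [0.506, 0.494, -0.505, 0.495]
ft_force: [0.5, -1.2, -1.6]
grip_width: 0.132
```

Request:
{"api": "step_arm", "payload": {"increments": [[0,0.002,-0.02,0,-0.019],[0,0.002,-0.026,0,-0.019],[0,0.002,-0.026,0,-0.019],[0,0.002,-0.026,0,-0.019],[0,0.002,-0.026,0,-0.019],[0,0.002,-0.026,0,-0.019],[0,0.002,-0.026,0,-0.019],[0,0.002,-0.026,0,-0.019],[0,0.002,-0.026,0,-0.019],[0,0.002,-0.02,0,-0.019],[0,0.001,-0.014,0,0],[0,0,0,0,0]]}}

```text
clock: 7.03
position: [0.5488, 0.0225, 0.2762]
ee_rot: [-0.551, -0.443, 0.552, -0.443]
ft_force: [-0.7, -0.3, -2.0]
grip_width: 0.132
```

Request:
{"api": "step_arm", "payload": {"increments": [[0,0,0,0,0],[0,0,0,0,0],[0,0,0,0,0]]}}

```text
clock: 7.28
position: [0.5486, 0.0281, 0.2771]
ee_rot: [0.55, 0.445, -0.55, 0.445]
ft_force: [0.5, 0.7, -2.5]
grip_width: 0.132
```

```bash
cat > look.py <<'E'
from h import *
import sys
o=monitor.get_obs();print(o["position"].round(4) if hasattr(o["position"],"round") else o["position"],np.round(o["ft_force"],1))
from scipy.spatial.transform import Rotation as R
y=R.from_quat(o["ee_rot"]).as_matrix();print("tool x",y[:,0].round(3),"jaw yaw",np.degrees(np.arctan2(y[1,1],y[0,1])))
for c in ["wrist","top","side"]:
    p=camera(c);cv2.imwrite(f"pics/{c}_{sys.argv[1]}.png",p["color"][...,::-1]);C=wcloud(p) if c=="wrist" else cloud(p)
    hsv=cv2.cvtColor(p["color"],cv2.COLOR_RGB2HSV);ok=p["range_z"]>0
    def rect(m,n):
        if m.sum()>8: print(c,n,m.sum(),"z",np.round(np.median(C[m][:,2]),4),np.round(np.hstack([np.hstack(a) if not np.isscalar(a) else a for a in cv2.minAreaRect((C[m][:,:2]*1000).astype(np.float32))]),1))
    blue=(hsv[...,0]>95)&(hsv[...,0]<130)&(hsv[...,1]>110)&ok
    rect(blue&(abs(C[...,2]-.099)<.006)&(abs(C[...,0]-.55)<.08)&(abs(C[...,1]-.03)<.1),"blue")
    f=find(p,"gauge",C)
    if f:
        m=f[2]; print(c,"p",f[0],"z",np.percentile(f[3][:,2],[1,99]).round(3))
        q=C[m]; top=q[:,2].max()
        near=(abs(C[...,0]-.55)<.1)&(abs(C[...,1]-.03)<.1)
        z0=o["position"][2]-.136
        rect(m&near&(abs(C[...,2]-z0-.08)<.04),"dial"); rect(m&near&(abs(C[...,2]-z0-.019)<.015),"blade")
        rect(m&near&(abs(C[...,2]-z0-.124)<.004),"dialtop");rect(m&near&(abs(C[...,2]-z0-.165)<.006),"tabtop")
E
python3 look.py 2
```

```text
[0.5486 0.0281 0.2771] [ 0.5  0.7 -2.5]
tool x [-0.     0.001 -1.   ] jaw yaw -12.03122907316607
wrist blue 1236 z 0.0987 [550.5  26.4  96.2  34.1  78.7]
wrist p 0.73 z [0.198 0.312]
wrist dial 384 z 0.2336 [557.   54.3  54.5   8.1  83.3]
wrist dialtop 1054 z 0.2659 [554.9  60.7  42.3   9.7  78.3]
wrist tabtop 1527 z 0.3107 [549.   27.5  30.4  12.1  77.6]
side blue 247 z 0.0966 [548.4  27.4  96.6  36.1  77.9]
side p 0.55 z [0.066 0.3  ]
side dial 875 z 0.2222 [546.4  27.  112.9   9.9  78.5]
side blade 216 z 0.1603 [544.2  28.3  76.8  10.4  72. ]
side dialtop 98 z 0.2639 [547.3  25.9 110.7  13.7  75.6]
side tabtop 13 z 0.3045 [549.6  38.9   5.3   7.5  56. ]
```

Request:
{"api": "step_arm", "payload": {"increments": [[0,0.001,-0.001,-0.01,0],[0,0,0,-0.015,0],[0,0,0,-0.009,0],[0,0,0,0,0],[0,0,0,0,0],[0,0,0,0,0]]}}

```text
clock: 8.08
position: [0.55, 0.0257, 0.2438]
ee_rot: [0.55, 0.444, -0.55, 0.444]
ft_force: [-0.0, 0.0, -0.8]
grip_width: 0.137
```

```bash
python3 look.py 3; python3 - <<'E'
import cv2,numpy as np
a=cv2.imread("pics/side_3.png");b=cv2.imread("pics/wrist_3.png")
cv2.imwrite("pics/c3.png",np.hstack([cv2.resize(a[110:240,210:310],(400,520),interpolation=cv2.INTER_CUBIC),cv2.resize(b[150:320,195:325],(398,520),interpolation=cv2.INTER_CUBIC)]))
E
```

```text
[0.55   0.0257 0.2438] [-0.   0.  -0.8]
tool x [ 0.001  0.    -1.   ] jaw yaw -12.142742134102363
wrist blue 1616 z 0.0988 [551.   26.3  96.1  35.1  77.7]
wrist p 0.6 z [0.098 0.279]
wrist dial 354 z 0.2003 [558.9  52.1  54.4   8.   83.7]
wrist dialtop 1061 z 0.2326 [557.9  58.   42.3  11.9  77. ]
wrist tabtop 1564 z 0.2773 [550.   25.3  30.9  13.3  75.1]
side blue 186 z 0.0963 [549.5  27.5  95.9  38.   78.9]
side p 0.86 z [-0.001  0.268]
side dial 836 z 0.1892 [546.2  24.9 112.1  10.   74.9]
side blade 201 z 0.1266 [545.2  25.9  78.1  11.1  71.4]
side dialtop 94 z 0.2305 [548.8  24.8 109.4  11.4  76.5]
side tabtop 16 z 0.2719 [552.5  37.6   4.1  12.1  70.7]
```

View pics/c3.png

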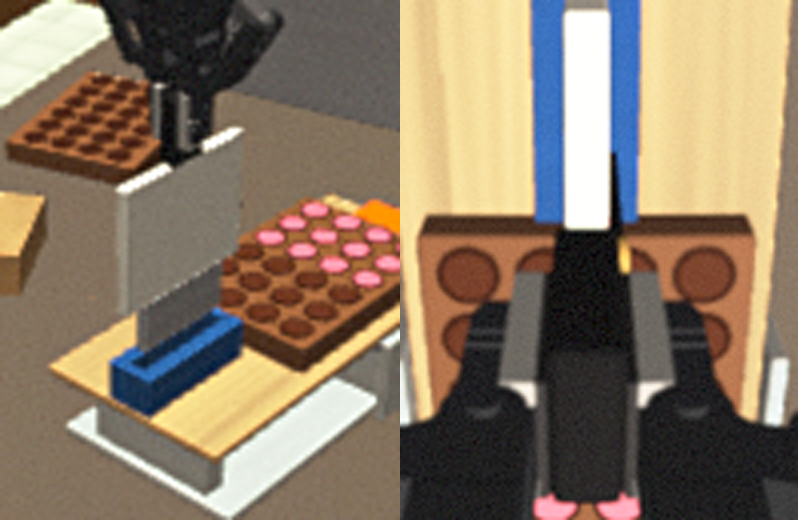

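Request:
{"api": "step_arm", "payload": {"increments": [[0,0.001,0.0015,-0.004,0],[0,0,0,-0.004,0],[0,0,0,-0.004,0],[0,0,0,-0.004,0],[0,0,0,-0.004,0],[0,0,0,0,0],[0,0,0,0,0]]}}

```text
clock: 8.97
position: [0.5507, 0.0271, 0.2231]
ee_rot: [-0.55, -0.444, 0.55, -0.444]
ft_force: [-0.6, 0.3, -1.8]
grip_width: 0.135
```

Request:
{"api": "step_arm", "payload": {"increments": [[0,0,0,-0.004,0],[0,0,0,-0.004,0],[0,0,0,-0.004,0],[0,0,0,-0.003,0],[0,0,0,0,0],[0,0,0,0,0]]}}

```text
clock: 9.47
position: [0.5507, 0.0271, 0.2081]
ee_rot: [-0.55, -0.444, 0.55, -0.444]
ft_force: [0.6, -0.5, -1.6]
grip_width: 0.135
```

Request:
{"api": "step_arm", "payload": {"increments": [[0,0,0,-0.002,0],[0,0,0,-0.001,0],[0,0,0,-0.001,0],[0,0,0,0,0],[0,0,0,0,0]]}}

```text
clock: 9.88
position: [0.5508, 0.0271, 0.2043]
ee_rot: [0.55, 0.444, -0.55, 0.444]
ft_force: [0.7, -0.1, -1.6]
grip_width: 0.137
```

Request:
{"api": "step_arm", "payload": {"increments": [[0,0,0,-0.001,0],[0.05,0,0,0,0],[0.05,0,0,0,0],[0.05,0,0,0,0],[0.05,0,0,0,0],[0.05,0,0,0.01,0],[0.05,0,0,0.02,0],[0.05,0,0,0.025,0],[0.05,0,0,0.025,0],[0.05,0,0,0,0],[0.05,0,0,0,0]]}}

```text
clock: 10.8
position: [0.5515, 0.0274, 0.2853]
ee_rot: [0.551, 0.444, -0.549, 0.445]
ft_force: [0.2, 0.0, -0.2]
grip_width: 0.585
```

```bash
sed -i 's/^        z0=.*/        z0=.068/' look.py; python3 look.py 4; python3 - <<'E'
import cv2,numpy as np
a=cv2.imread("pics/side_4.png");b=cv2.imread("pics/wrist_4.png")
cv2.imwrite("pics/c4.png",np.hstack([cv2.resize(a[110:240,210:310],(400,520),interpolation=cv2.INTER_CUBIC),cv2.resize(b[150:320,195:325],(398,520),interpolation=cv2.INTER_CUBIC)]))
E
```

```text
[0.5515 0.0274 0.2853] [ 0.2  0.  -0.2]
tool x [ 0.003 -0.    -1.   ] jaw yaw -12.13881444474064
wrist blue 1222 z 0.0988 [550.6  26.7  95.5  34.   77.7]
wrist p 0.97 z [0.114 0.239]
wrist dial 127 z 0.1583 [562.6  50.6  59.8   8.2  88.6]
wrist blade 13 z 0.098 [550.3 -23.9  88.8  20.9  67.3]
wrist dialtop 642 z 0.1927 [552.5  26.3 109.    9.   78.9]
wrist tabtop 704 z 0.2376 [552.5  26.4  29.6  11.6  78. ]
side blue 138 z 0.0966 [540.3  32.5  98.   34.   66.1]
side p 0.62 z [-0.001  0.236]
side dial 790 z 0.1489 [547.   26.8 112.1   9.6  75. ]
side blade 61 z 0.0975 [547.5  29.  100.4  12.7  75.7]
side dialtop 89 z 0.1908 [550.5  27.2 109.3  13.5  75. ]
side tabtop 61 z 0.2339 [549.8  26.4  31.   14.2  75. ]
```

View pics/c4.png

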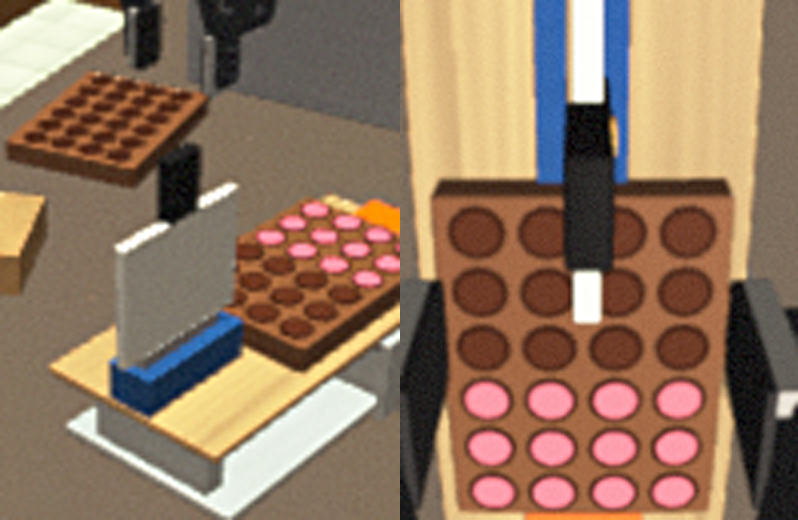

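Request:
{"api": "step_arm", "payload": {"increments": [[0,0.015,-0.003,0,-0.11],[0,0.015,-0.003,0,-0.11],[0,0.015,-0.003,0,-0.11],[0,0.015,-0.003,0,-0.11],[0,0.015,-0.003,0,-0.11],[0,0.015,-0.003,0,-0.11],[0,0.015,-0.003,0,-0.11],[0,0.015,-0.003,0,-0.11],[0,0.015,-0.003,0,-0.11],[0,0.015,-0.003,0,-0.11],[0,0.015,-0.003,0,-0.11],[0,0.015,-0.003,0,-0.11]]}}

```text
clock: 12.1
position: [0.7313, -0.009, 0.2824]
ee_rot: [-0.707, -0.012, 0.707, -0.012]
ft_force: [0.8, 0.4, 0.3]
grip_width: -0.004
```

Request:
{"api": "step_arm", "payload": {"increments": [[0,0,0,-0.02,-0.11],[0,0,0,-0.02,-0.11],[0,0,0,-0.02,0],[0,0,0,-0.02,0],[0,0,0,-0.02,0],[0,0,0,0,0],[0,0,0,0,0],[0,0,0,0,0]]}}

```text
clock: 12.77
position: [0.7312, -0.0088, 0.1845]
ee_rot: [0.705, -0.064, -0.704, -0.064]
ft_force: [0.7, -0.3, 0.3]
grip_width: -0.005
```

```bash
python3 - <<'E'
from h import *
o=monitor.get_obs();print(o["position"].round(3),o["joint_pos"].round(2))
p=camera("wrist");print(p["fx"],p["cx"],p["cy"],np.round(p["cam_to_world"],3).tolist());cv2.imwrite("pics/w5.png",p["color"][...,::-1])
np.savez("w5.npz",**{k:p[k] for k in["color","range_z","fx","fy","cx","cy","cam_to_world"]})
C=wcloud(p)
for n in ["gauge","mark_flag","pointer","pivot"]:
    f=find(p,n,C)
    if f: print(n,f[0],np.round(f[1]),len(f[3]),np.median(f[3],0).round(3))
E
```

```text
[ 0.731 -0.009  0.185] [ 0.18  0.62 -0.37  1.17  0.22  1.38 -1.92]
297.3186396354542 255.5314985618651 193.49436055007465 [[-0.18, 0.93, 0.319, 0.814], [-0.984, -0.17, -0.059, -0.023], [-0.0, -0.325, 0.946, 0.328], [0.0, 0.0, 0.0, 1.0]]
pointer 0.49 [267. 346.] 3407 [ 0.597 -0.103  0.009]
```

View pics/w5.png

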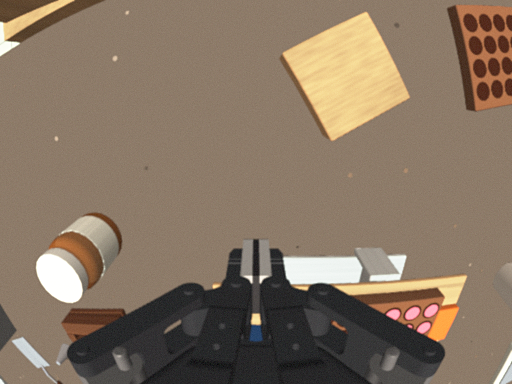

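Request:
{"api": "step_arm", "payload": {"increments": [[0.085,0,0,0.01,-0.04],[0.085,0,0,0,0],[0.085,-0.015,0.003,0,0],[0.085,-0.02,0.004,0,0],[0.085,-0.02,0.004,0,0],[0.085,-0.015,0.003,0,0],[0.085,0,0,0,0],[0.085,0,0,0,0]]}}

```text
clock: 13.68
position: [0.6607, 0.0052, 0.1941]
ee_rot: [0.703, -0.078, -0.702, -0.078]
ft_force: [0.2, 0.6, -0.5]
grip_width: 0.999
```

```bash
cat > mk.py <<'E'
from h import *
import sys
o=monitor.get_obs();print(o["position"].round(3),np.round(o["ft_force"],1))
p=camera("wrist");im=p["color"];cv2.imwrite(f"pics/w{sys.argv[1]}.png",im[...,::-1]);C=wcloud(p)
hsv=cv2.cvtColor(im,cv2.COLOR_RGB2HSV);h=hsv[...,0].astype(int)
red=((h<8)|(h>172))&(hsv[...,1]>150)&(hsv[...,2]>90)&(abs(C[...,0]-.555)<.05)&(abs(C[...,1]-.03)<.08)&(C[...,2]>.1)
print("red",red.sum(),np.argwhere(red).mean(0),C[red].mean(0).round(4) if red.any() else 0)
for n in ["gauge","mark_flag","pointer"]:
    f=find(p,n,C)
    if f: print(n,f[0],np.round(f[1]),len(f[3]),np.median(f[3],0).round(3))
E
python3 mk.py 6; python3 -c "
import cv2;a=cv2.imread('pics/w6.png');cv2.imwrite('pics/c6.png',cv2.resize(a[200:384,130:400],(800,545),interpolation=cv2.INTER_CUBIC))"
```

```text
[0.661 0.005 0.194] [ 0.2  0.6 -0.5]
red 78 [304.94871795 279.44871795] [0.5555 0.0061 0.1178]
gauge 0.9 [320. 262.] 4855 [0.556 0.024 0.133]
mark_flag 0.59 [302. 282.] 86 [0.556 0.006 0.117]
```

View pics/c6.png

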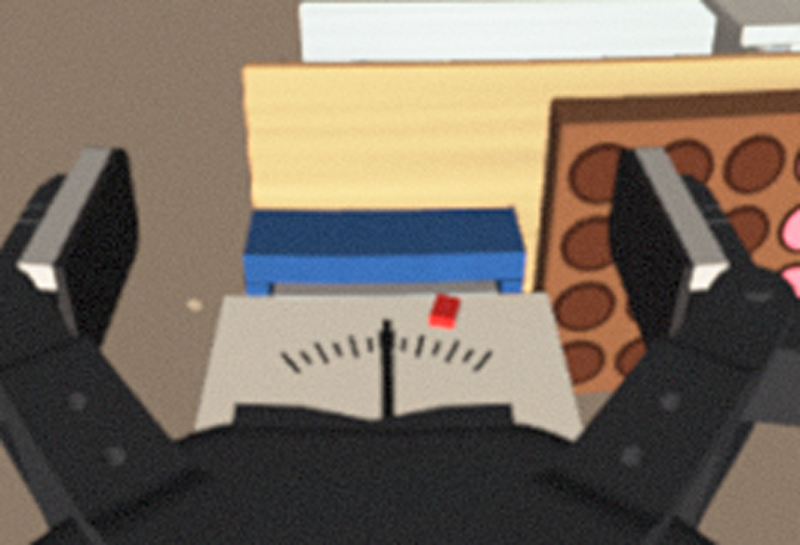

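```bash
python3 - <<'E'
from h import *
p=camera("wrist");C=wcloud(p);im=p["color"];hsv=cv2.cvtColor(im,cv2.COLOR_RGB2HSV);h=hsv[...,0].astype(int)
near=(abs(C[...,0]-.555)<.03)&(abs(C[...,1]-.03)<.08)&(C[...,2]>.1)&(C[...,2]<.2)
red=((h<8)|(h>172))&(hsv[...,1]>150)&(hsv[...,2]>90)&near
y=np.radians(-12.1);ex=np.array([np.cos(y),np.sin(y)]);ey=np.array([-np.sin(y),np.cos(y)])
o=np.array([.551,.027])
L=lambda m:np.c_[(C[m][:,:2]-o)@ex,(C[m][:,:2]-o)@ey,C[m][:,2]-.068]
print("red",L(red).mean(0).round(4),L(red).min(0).round(4),L(red).max(0).round(4))
dark=(hsv[...,2]<45)&near
v,u=np.indices(dark.shape);d=dark&(abs(u-260.5)<4)&(v>305)&(v<330)
q=L(d);print("pointer",len(q),q.mean(0).round(4),np.polyfit(q[:,2],q[:,1],1).round(3),q[:,2].min())
f=find(p,"gauge",C);q=L(f[2]&near);k=(q[:,2]>.04)&(q[:,2]<.06);print("plate",q[k].min(0).round(4),q[k].max(0).round(4),np.percentile(q[k][:,1],[1,99]).round(4))
E
```

```text
red [ 0.0089 -0.0195  0.0498] [ 0.0052 -0.0242  0.0421] [ 0.0104 -0.0151  0.0547]
pointer 43 [ 0.0088 -0.0009  0.0685] [-0.015  0.   ] 0.05522178088262705
plate [ 0.0029 -0.0557  0.04  ] [0.0104 0.0538 0.06  ] [-0.0543  0.0525]
```

Request:
{"api": "step_arm", "payload": {"increments": [[0.085,0.018,-0.004,0,0],[0.085,0.018,-0.004,0,0],[0,0.018,-0.004,0,0],[0,0,-0.03,0.01,0.11],[0,0,-0.03,0.01,0.11],[0,0,-0.03,0,0.11],[0,0,-0.03,0,0.11],[0,-0.01,-0.03,0,0.11],[0,-0.02,-0.025,0,0.11],[0,-0.03,-0.02,0,0.11],[0,-0.03,-0.015,0,0.11],[0,-0.03,-0.008,0,0.11]]}}

```text
clock: 14.98
position: [0.5932, -0.2277, 0.2126]
ee_rot: [-0.655, -0.266, 0.655, -0.266]
ft_force: [1.0, -0.5, -0.1]
grip_width: -0.001
```

Request:
{"api": "step_arm", "payload": {"increments": [[0,-0.03,0,0,0.11],[0,-0.03,0,0,0.11],[0,-0.025,0,0,0.11],[0,-0.01,0,-0.02,0.11],[0,0,0,-0.02,0.11],[0,0,0,-0.02,0],[0,0,0,0,0],[0,0,0,0,0]]}}

```text
clock: 15.65
position: [0.4996, -0.2248, 0.153]
ee_rot: [-0.559, -0.434, 0.559, -0.432]
ft_force: [0.1, -0.2, 0.8]
grip_width: 0.003
```

```bash
cat > tilt.py <<'E'
from h import *
import sys
from scipy.spatial.transform import Rotation as R
o=monitor.get_obs();M=R.from_quat(o["ee_rot"]).as_matrix()
print(o["position"].round(4),np.round(o["ft_force"],1),"jaw",np.degrees(np.arctan2(M[1,1],M[0,1])).round(1),"t",o["clock"],"grip",o["grip_width"])
a=np.radians(-12.1);ex=np.array([np.cos(a),np.sin(a),0]);ey=np.array([-np.sin(a),np.cos(a),0])
for c in sys.argv[1:]:
    p=camera(c);C=cloud(p);cv2.imwrite(f"pics/t_{c}_{o['clock']:.1f}.png",p["color"][...,::-1])
    hsv=cv2.cvtColor(p["color"],cv2.COLOR_RGB2HSV).astype(int)
    wood=(hsv[...,0]>8)&(hsv[...,0]<25)&(hsv[...,1]>50)&(hsv[...,1]<170)&(hsv[...,2]>150)
    f=find(p,"cradle",C); m=f[2]&wood; Q=C[m]-[.551,.027,0];q=np.c_[Q@ex,Q@ey,Q[:,2]]
    q=q[(q[:,1]>-.27)&(q[:,1]<.08)&(abs(q[:,0])<.085)];w=np.ones(len(q),bool)
    for _ in range(6):
        k=np.linalg.lstsq(np.c_[q[w,:2],np.ones(w.sum())],q[w,2],rcond=None)[0];r=q[:,2]-np.c_[q[:,:2],np.ones(len(q))]@k;w=abs(r)<max(.003,2*np.std(r[w])*.8)
    print(c,"board tilt",np.arctan(k[:2]).round(3),"z at slot",k[2].round(4),w.sum(),len(q))
    f=find(p,"gauge",C)
    if f:
        Q=f[3]-[.551,.027,0];q=np.c_[Q@ex,Q@ey,Q[:,2]];q=q[(abs(q[:,0])<.03)&(abs(q[:,1])<.12)&(q[:,2]>.105)]
        r=cv2.minAreaRect((q[:,1:]*1000).astype(np.float32));print(c,"gauge",np.round(r[0],1),np.round(r[1],1),r[2],len(q))
    f=find(p,"press_pad",C)
    if f: print(c,"pad",f[0],np.median(f[3],0).round(4))
E
python3 tilt.py side top
```

```text
[ 0.4996 -0.2248  0.153 ] [ 0.1 -0.2  0.8] jaw -14.5 t 15.65 grip 0.003169305642616816
side board tilt [ 0.001 -0.001] z at slot 0.0668 942 1275
top board tilt [ 0.022 -0.112] z at slot 0.0686 1990 3533
top gauge [ -4.7 173.6] [105.3 135.2] 0.46998003125190735 461
top pad 0.64 [ 0.4919 -0.2187  0.0805]
```

Request:
{"api": "step_arm", "payload": {"increments": [[0,-0.003,0,-0.02,0.04],[0,0,0,-0.02,0],[0,0,0,-0.02,0],[0,0,0,-0.006,0],[0,0,0,-0.004,0],[0,0,0,-0.003,0],[0,0,0,-0.003,0],[0,0,0,-0.003,0],[0,0,0,-0.003,0],[0,0,0,0,0],[0,0,0,0,0]]}}

```text
clock: 16.97
position: [0.4972, -0.2258, 0.0721]
ee_rot: [0.55, 0.443, -0.55, 0.445]
ft_force: [-1.1, -4.0, 4.7]
grip_width: 0.001
```

```bash
python3 tilt.py side
```

```text
[ 0.4972 -0.2258  0.0721] [-1.1 -4.   4.7] jaw -12.2 t 16.9667 grip 0.0012880596344919607
side board tilt [0.001 0.077] z at slot 0.0783 871 1156
side gauge [-11.1 176.9] [116.  141.6] 3.9145219326019287 1126
side pad 0.56 [ 0.4739 -0.2227  0.0698]
```

Request:
{"api": "step_arm", "payload": {"increments": [[0,0,-0.001,-0.002,0],[0,0,-0.001,-0.002,0],[0,0,0,-0.002,0],[0,0,0,-0.002,0],[0,0,0,-0.002,0],[0,0,0,-0.002,0],[0,0,0,-0.002,0],[0,0,0,-0.002,0],[0,0,0,0,0],[0,0,0,0,0],[0,0,0,0,0]]}}

```text
clock: 18.08
position: [0.4969, -0.2267, 0.0554]
ee_rot: [0.55, 0.444, -0.55, 0.444]
ft_force: [0.4, 1.9, 4.5]
grip_width: -0.001
```

```bash
python3 tilt.py side
```

```text
[ 0.4969 -0.2267  0.0554] [0.4 1.9 4.5] jaw -12.1 t 18.0833 grip -0.0013491625173815602
side board tilt [0.   0.24] z at slot 0.1037 700 893
side gauge [-40.3 192.8] [132.9 145.5] 14.879404067993164 1100
side pad 0.72 [ 0.46   -0.3977  0.0587]
```

Request:
{"api": "step_arm", "payload": {"increments": [[0,0,0,-0.001,0],[0,0,0,-0.001,0],[0,0,0,-0.001,0],[0,0,0,-0.001,0],[0,0,0,0,0],[0,0,0,0,0],[0,0,0,0,0],[0,0,0,0,0],[0,0,0,0,0],[0,0,0,0,0],[0,0,0,0,0],[0,0,0,0,0]]}}

```text
clock: 19.28
position: [0.4968, -0.2269, 0.0513]
ee_rot: [0.55, 0.444, -0.55, 0.444]
ft_force: [-0.4, 0.6, 3.8]
grip_width: 0.001
```

```bash
python3 tilt.py side; python3 - <<'E'
import cv2,glob,numpy as np
from h import *
p=camera("wrist");b=p["color"][...,::-1];cv2.imwrite("pics/w9.png",b)
a=cv2.imread(sorted(glob.glob("pics/t_side_18*"))[-1] if not glob.glob("pics/t_side_19*") else glob.glob("pics/t_side_19*")[0])
cv2.imwrite("pics/c9.png",np.hstack([cv2.resize(a[90:250,190:350],(400,400),interpolation=cv2.INTER_CUBIC),cv2.resize(b,(400,400))]))
E
```

```text
[ 0.4968 -0.2269  0.0513] [-0.4  0.6  3.8] jaw -12.1 t 19.2833 grip 0.00086319988058128
side board tilt [-0.002  0.28 ] z at slot 0.1099 642 826
side gauge [-42.4 197. ] [129.5 148.9] 14.890215873718262 1135
```

View pics/c9.png

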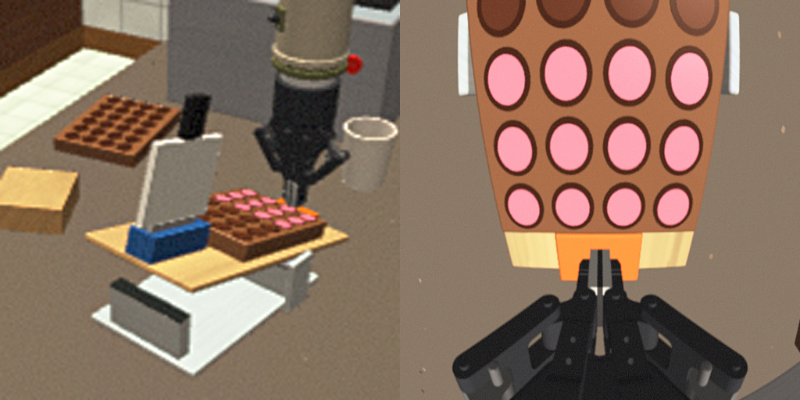

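```bash
python3 - <<'E'
from h import *
a=np.radians(-12.1);ex=np.array([np.cos(a),np.sin(a),0]);ey=np.array([-np.sin(a),np.cos(a),0])
p=camera("side");C=cloud(p);hsv=cv2.cvtColor(p["color"],cv2.COLOR_RGB2HSV).astype(int)
Q=C-[.551,.027,0];q=np.stack([Q@ex,Q@ey,Q[...,2]],-1)
f=find(p,"gauge",C)
m=f[2]&(abs(q[...,0])<.012)&(abs(q[...,1])<.1)&(q[...,2]>.1)&(hsv[...,1]<50)&(hsv[...,2]>120)
r=cv2.minAreaRect((q[m][:,1:]*1000).astype(np.float32));print("plate",m.sum(),r,"lean if ~small:",np.radians(min(r[2],90-r[2])))
th=.28;u=np.array([np.sin(-th)*1,np.cos(th)])  # gauge up in (y',z)
b=(hsv[...,0]>95)&(hsv[...,0]<130)&(hsv[...,1]>110)&(abs(q[...,0])<.03)&(abs(q[...,1])<.1)&(q[...,2]>.08)
for n,k in (("plate",m),("blue",b)):
    h=q[k][:,1:]@u; s=q[k][:,1:]@np.array([np.cos(th),np.sin(th)]); print(n,"up",np.percentile(h,[1,99]).round(4),"along",np.percentile(s,[1,50,99]).round(4))
print(monitor.get_obs()["ft_force"].round(1),monitor.get_obs()["clock"])
E
```

```text
plate 854 ((-29.58734130859375, 182.7296142578125), (111.51729583740234, 94.78761291503906), 14.396471977233887) lean if ~small: 0.25126583667382946
plate up [0.1423 0.2299] along [-0.0298  0.031   0.0762]
blue up [0.1095 0.137 ] along [-0.021   0.0455  0.0708]
[0.5 0.6 4.3] 19.6333
```

Request:
{"api": "step_arm", "payload": {"increments": [[0,0,0,-0.0005,0],[0,0,0,0,0],[0,0,0,0,0],[0,0,0,0,0],[0,0,0,0,0],[0,0,0,0,0],[0,0,0,0,0],[0,0,0,0,0],[0,0,0,0,0],[0,0,0,0,0],[0,0,0,0,0],[0,0,0,0,0]]}}

```text
clock: 20.63
position: [0.4968, -0.2269, 0.0508]
ee_rot: [0.55, 0.444, -0.55, 0.444]
ft_force: [0.1, 1.1, 4.2]
grip_width: -0.002
```

Request:
{"api": "step_arm", "payload": {"increments": [[0,0,0,0,0],[0,0,0,0,0],[0,0,0,0,0],[0,0,0,0,0],[0,0,0,0,0],[0,0,0,0,0],[0,0,0,0,0],[0,0,0,0,0],[0,0,0,0,0],[0,0,0,0,0],[0,0,0,0,0],[0,0,0,0,0]]}}

```text
clock: 21.63
position: [0.4968, -0.2269, 0.0508]
ee_rot: [0.55, 0.444, -0.55, 0.444]
ft_force: [1.1, -0.3, 4.1]
grip_width: 0.0
```

```bash
python3 tilt.py side; python3 -c "
from workcell import ticket;print(ticket.hand_in())"
```

```text
[ 0.4968 -0.2269  0.0508] [ 1.1 -0.3  4.1] jaw -12.1 t 21.6333 grip 0.00018873899876561091
side board tilt [-0.002  0.285] z at slot 0.1108 645 821
side gauge [-45.2 198.2] [130.5 146.5] 17.49689292907715 1146
side pad 0.58 [ 0.5409 -0.0033  0.195 ]
the job is handed in; nothing more can be done
None
```

I moved the gauge into the blue slot with its dial facing away, let go of it, and handed the job in at about 21.7 s with the fingers still pressing the orange pad. I never saw the pointer on the red mark itself: in the final pose it was out of every camera's view, so that part is inferred.

- **Mark angle:** with the cradle level, the wrist camera put the mark at about 0.28 rad.
- **Rock angle:** the last side-camera fit gave 0.285 rad. The allowed error around the mark is about 0.067 rad.
- **Press:** the force on the tool was steady at about 4 N, and I held still for about two seconds before handing in.
- **Gauge seating:** before rocking, the gauge's height showed it fully home. While rocked, the dial's lower edge sat about 5 mm above the blue holder, as it should.
- **Disagreement:** a rougher fit of the gauge plate's lean, taken just before a last 0.5 mm press, gave 0.25 rad when the board read 0.28. That is still within the allowed error.
- **Not checked:** I did not re-measure the jar, nozzle or cup at the end. The arm was kept clear of them and no unexpected force showed up.

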